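# Start the tally box, then tip the tote so the pipe caps gather in its corner

### The arm

A 6-joint arm with a two-finger parallel gripper is mounted at the origin on the work surface. World frame = base frame: x ahead of the robot, y to its left, z up, the work surface at z = 0. Lengths are in m, angles in rad, forces in N, time in s.
With the tool pointing down it reaches from about 0.3 to 0.75 m from the base axis. Payload 8.5 kg.
Tool frame: the origin (TCP) lies midway between the tips of the shut fingers; the grasp point (between the pads) lies 19 mm behind it; z points along the fingers, y is the direction in which the jaws open and shut (so a half turn about z gives the same grasp; the last joint's range is limited). The gripper opens to 88 mm and grips with 3 to 60 N. Pads are 18 mm wide; open, the fingers measure 123 mm over their backs; the gripper's body (75 mm by 187 mm) begins 45 mm behind the grasp point.
Start: joints at [-1.481, 0.381, 1.297, -0, 1.464, -0.215], TCP at [0.165, -0.525, 0.239] pointing down, gripper open.
Joint ranges: [-3.11, 3.11], [-0.89, 2.33], [0.22, 2.48], [-1.42, 4.56], [0.17, 2.85], [-2.88, 2.88]. Speed limits (rad/s): [2.39, 2.39, 3.14, 3.14, 3.14, 3.14].

### API

Orientations are given as a rotation vector (axis times angle).
In Python, from plant import ctrl gives the robot as it stands.
- The arm moves only by the tool servo_tool, never from a script. Its arguments are lists of equal length, an entry for each row: "offset": the shift along the tool's x, y, z in cm, a list of three; "twist": the turn, a rotation vector about the tool's x, y, z in rad, a list of three; "jaw": the opening, from 0 (shut) to 1 (fully open). In form: {"offset": [[dx, dy, dz], ...], "twist": [[wx, wy, wz], ...], "jaw": [jaw, ...]}. A call has exactly 5 rows; each row shifts and turns the pose as measured when the row begins, along the tool's axes as they then stand; what a row does not reach is not made up. A row lasts 1/8 s, in which the tool goes at most 62.5 mm and 10.7 degrees, less where a joint would pass 70% of its speed; a pose out of reach is approached as far as the arm can. A call with a gripper value outside its range is refused whole. The fingers move at their own pace and stop on an object; "squeeze" is the grip in N (left out, the last holds). Time passes only in rows, so rows that do not move let the fingers close, or fill a call up. It gives the time, the measured TCP pose, the force and the opening at its end, in the units of the state.
- ctrl.get_state(): the state, without advancing time (a new reading comes with each control period).
- ctrl.camera(name): name is "side" or "top"; returns a dict with "img" (480x640x3 uint8, red, green, blue), "fx", "fy", "cx", "cy" (pixels), "eye" and "rotation" of the camera in the world. Camera axes: x right, y up, looking along -z (the intrinsics and any distortion apply to the point x, -y, -z); pixel columns grow to the right and rows downward; lengths in m; the calibration is good to about 2 mm. A picture is of the moment at which its call begins. There is no depth.
- ctrl.hand_in(): hands the job in, once; it reports no verdict.
The state is a dict: "time": time; "qpos": joint angles; "dq": joint speeds; "effort": joint torques, N m; "eef_pos": TCP position; "tcp_rot": TCP orientation; "ft_force": force on the tool from outside, world axes, zero at the start; "torque": the same for the moment, N m; "gripper_width": finger opening in m.
Only numpy, scipy, OpenCV 4.12 (cv2) and the standard library are available. Lean on these libraries where they do the work, as an engineer would, in place of code of your own. Each camera call takes 0.05 s, during which the arm holds its last target.

### The job

Start the bench tally: on the grey tally box press the white key, then the yellow, then the green, one at a time and each fully down. Then grip the blue tote and raise its corner with the orange lug, tilting the tote by about 35 degrees, its opposite corner staying down on the bench, until all four hex caps have slid into that low corner; finish while still holding the tote tilted like this for the counting camera. Do not touch the caps with the fingers or spill any, and leave the jar, the pipe tee and the pressure gauge where they are.

Things in the scene. Friction and masses are not known exactly. Their poses are not given: they have to be found in the camera images.
- tally: grey tally box fixed on the bench, 100 mm (its x) by 200 mm (its y) by 40 mm high, with the row of three keys along its y; origin at the centre of its underside
- white (a joint): travel of the white spring key in m: 0 up, 0.006 fully down (counts as pressed above 0.0045); springs back by itself; starts to move at 1.5 N and takes 5 N to press fully
- yellow (a joint): travel of the yellow spring key in m: 0 up, 0.006 fully down (counts as pressed above 0.0045); springs back by itself; starts to move at 1.5 N and takes 5 N to press fully
- green (a joint): travel of the green spring key in m: 0 up, 0.006 fully down (counts as pressed above 0.0045); springs back by itself; starts to move at 1.5 N and takes 5 N to press fully
- white_top (a point): centre of the top face of the white key's round cap (28 mm across, standing 6 mm above its black housing, 44 mm across); when up it is 58 mm above the bench; pressed straight down. The keys stand 60 mm apart in a row on the tally box; which colour is where varies
- yellow_top (a point): centre of the top face of the yellow key's round cap (28 mm across, standing 6 mm above its black housing, 44 mm across); when up it is 58 mm above the bench; pressed straight down. The keys stand 60 mm apart in a row on the tally box; which colour is where varies
- green_top (a point): centre of the top face of the green key's round cap (28 mm across, standing 6 mm above its black housing, 44 mm across); when up it is 58 mm above the bench; pressed straight down. The keys stand 60 mm apart in a row on the tally box; which colour is where varies
- tote: blue plastic open tote, loose on the bench, outside 220 mm (x) by 180 mm (y) by 70 mm high, walls and floor 5 mm thick, 0.3 to 0.6 kg empty; origin at the centre of its underside, z up out of its mouth. An orange upright lifting lug is fixed at its (-x, +y) corner; the diagonally opposite (+x, -y) corner is the one the caps must gather in
- tote_lug (a point): grasp point on the orange lug, an upright plate 8 mm thick, 42 mm wide along the tote's diagonal, its top 120 mm above the tote's underside, 50 mm above the rim. The point is in mid-plate, 18 mm below the top, at (-0.120, 0.098, 0.102) in the tote's frame. Fingers from above close horizontally across the diagonal; a firm grip does not let the lug turn between the pads, so lean the gripper over with the tote
- tote_low (a point): outer bottom corner of the tote opposite the lug, at (0.110, -0.090, 0) in the tote's frame: the corner that stays on the bench and about which the tote is tilted. Axes as the tote's
- tote_corner (a point): inner floor corner of the tote above point tote_low, at (0.105, -0.085, 0.005) in the tote's frame: the caps gather here. Axes as the tote's
- cap1: loose hex pipe cap (brass), 30 mm across its corners, 26 mm across flats, 16 mm high, 50 g, lying flat in the tote; origin at the centre of its underside, z up. Oiled and slippery (friction with the tote about 0.2): it slides once the tote is tilted some 20 to 30 degrees
- cap2: loose hex pipe cap (steel), 30 mm across its corners, 26 mm across flats, 16 mm high, 50 g, lying flat in the tote; origin at the centre of its underside, z up. Oiled and slippery (friction with the tote about 0.2): it slides once the tote is tilted some 20 to 30 degrees
- cap3: loose hex pipe cap (brass), 30 mm across its corners, 26 mm across flats, 16 mm high, 50 g, lying flat in the tote; origin at the centre of its underside, z up. Oiled and slippery (friction with the tote about 0.2): it slides once the tote is tilted some 20 to 30 degrees
- cap4: loose hex pipe cap (steel), 30 mm across its corners, 26 mm across flats, 16 mm high, 50 g, lying flat in the tote; origin at the centre of its underside, z up. Oiled and slippery (friction with the tote about 0.2): it slides once the tote is tilted some 20 to 30 degrees
- jar: black jar with white lid, 54 mm across, 85 mm high, bystander; origin at the centre of its underside
- tee: steel pipe tee lying on the bench, 90 mm long (x), branch 47 mm long to its +y, 36 mm high, bystander; origin at the underside of its run's middle
- gauge: round pressure gauge lying on its back, 60 mm across, 26 mm high, brass stem to its +x reaching 58 mm from the centre, bystander; origin at the centre of its underside

How it is judged:
By the outcome, as a careful person would: the job done as asked, in the order asked, and still so for the second after the job is handed in, while the arm keeps its last pose, push and grip.
It also fails if it takes over 51 s, if anything falls off the work surface, if the arm or the gripper's body presses on something with over 40 N, if the wrist force passes 120 N, or if a joint passes its speed limit or range.

## Working session

There is one attempt and no reset: what is moved stays moved. The work goes in short steps, Python scripts to look and compute and a tool call to move; the robot and the scene stay as the last step left them, time stands still between calls to the robot, and variables do not carry over. Pictures are saved under pics/ and viewed, and the job is handed in when it is done.

Besides the shell and the picture viewer there is one more tool, called after "Request:" by a JSON object that holds its "api" and its "payload". servo_tool: Moves the arm, as the interface text tells. Its arguments: {"type":"object","properties":{"offset":{"type":"array"},"twist":{"type":"array"},"jaw":{"type":"array"},"squeeze":{"type":"number"}},"required":["offset","twist","jaw"]}

```bash
ls; mkdir -p pics; python3 - <<'E'
from plant import ctrl
import cv2,numpy as np
s=ctrl.get_state(); print(s)
for n in ("side","top"):
    c=ctrl.camera(n); print({k:v for k,v in c.items() if k!='img'})
    cv2.imwrite(f'pics/{n}0.png',c['img'][:,:,::-1]); np.savez(f'pics/{n}0.npz',**c)
E
```

```text
pics
{'time': 0.0, 'qpos': array([-1.48129965e+00,  3.81185915e-01,  1.29825608e+00, -5.20979253e-06,
        1.46355543e+00, -2.15281992e-01]), 'dq': array([ 0.00132022, -0.00041219, -0.00086739,  0.00092273, -0.00072605,
        0.0008291 ]), 'effort': array([-2.60731840e-04, -4.37930954e+01, -2.24552250e+01,  7.13288505e-02,
        3.52815539e-02, -9.73731653e-05]), 'eef_pos': array([ 0.16502624, -0.52437363,  0.23814475]), 'tcp_rot': array([-3.10379915e+00, -4.76682417e-01, -1.30510006e-04]), 'ft_force': array([-0.49407269, -0.01011148,  0.02382176]), 'torque': array([ 0.01313652, -0.00812175, -0.0691626 ]), 'gripper_width': 0.08814781079999029}
{'fx': 600.7671506994931, 'fy': 600.7671506994931, 'cx': 326.0783464528667, 'cy': 241.69163524793262, 'eye': array([-0.00645833,  0.4944322 ,  1.03099265]), 'rotation': array([ 0.33670996, -0.82516974, -2.1881512 ])}
{'fx': 489.2551998547445, 'fy': 489.2551998547445, 'cx': 320.7663981851275, 'cy': 251.120825509608, 'eye': array([ 0.3984275 , -0.07290752,  1.06547199]), 'rotation': array([ 0.14813219, -0.15455269, -1.54982441])}
```

View pics/side0.png

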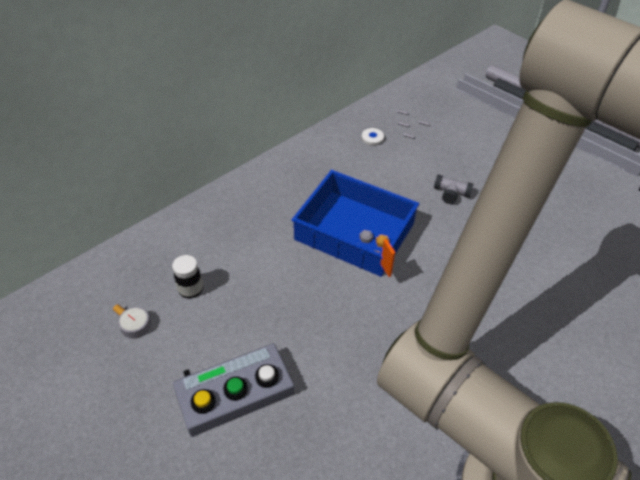

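View pics/top0.png

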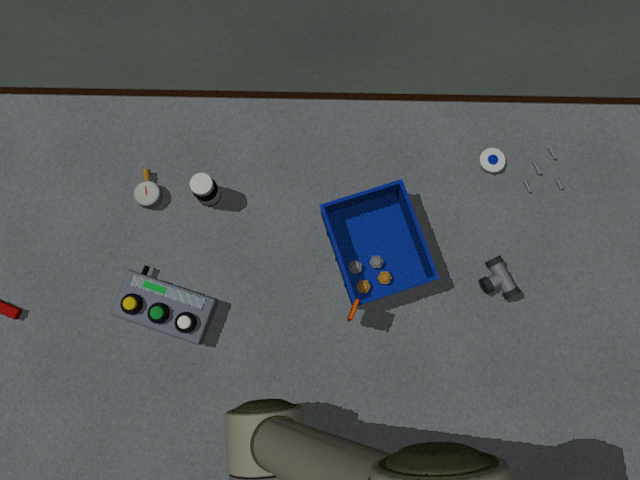

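The top view shows the keys at yellow (131,303), green (158,313) and white (186,322). The tote's rim corners are near (321,206), (402,181), (437,277) and (355,305), with the lug near (353,310). The caps are near the lug.

```bash
cat > h.py <<'E'
import numpy as np,cv2
from scipy.spatial.transform import Rotation as R
def ray(c,u,v):
    d=np.array([(u-c['cx'])/c['fx'],-(v-c['cy'])/c['fy'],-1.])
    return np.array(c['eye']),R.from_rotvec(c['rotation']).as_matrix()@d
def onz(c,u,v,z):
    e,d=ray(c,u,v); return e+d*(z-e[2])/d[2]
def proj(c,p):
    q=R.from_rotvec(c['rotation']).as_matrix().T@(np.array(p)-c['eye'])
    return np.array([c['cx']+c['fx']*q[0]/-q[2],c['cy']-c['fy']*q[1]/-q[2]])
def two(c1,p1,c2,p2):
    e1,d1=ray(c1,*p1);e2,d2=ray(c2,*p2)
    t=np.linalg.lstsq(np.c_[d1,-d2],e2-e1,rcond=None)[0]
    a=e1+d1*t[0];b=e2+d2*t[1]
    return (a+b)/2,np.linalg.norm(a-b)
def load(f): 
    z=np.load(f); return {k:z[k] for k in z}
def blobs(m,mn=25):
    n,l,s,c=cv2.connectedComponentsWithStats(m.astype(np.uint8))
    return [(c[i].round(1),s[i,4],s[i,:4]) for i in range(1,n) if s[i,4]>mn]
E
python3 - <<'E'
from h import *
T=load('pics/top0.npz');S=load('pics/side0.npz')
cols={'yellow':((18,120,90),(32,255,255)),'green':((55,120,50),(85,255,255)),'white':((0,0,170),(180,50,255)),'orange':((3,180,120),(13,255,255)),'blue':((105,150,30),(130,255,255))}
for n,C in(('T',T),('S',S)):
    hsv=cv2.cvtColor(C['img'],cv2.COLOR_RGB2HSV)
    for k,(a,b) in cols.items():
        m=cv2.inRange(hsv,a,b)>0
        for c,ar,bb in blobs(m):
            print(n,k,c,ar,bb,onz(C,*c,0.058).round(4))
            if k=='orange' or (k=='blue' and ar>500):
                mm=np.zeros(m.shape,np.uint8);x,y,w,h=bb;mm[y:y+h,x:x+w]=m[y:y+h,x:x+w]
                cn=max(cv2.findContours(mm,0,2)[0],key=cv2.contourArea)
                hu=cv2.approxPolyDP(cv2.convexHull(cn),2.5,True)[:,0]
                print(hu.tolist())
                if k=='blue':
                    for p in hu: print(p,onz(C,*p,0.07).round(4),onz(C,*p,0).round(4))
                print(cv2.minAreaRect(cn))
cv2.imwrite('pics/tz.png',cv2.resize(T['img'][160:340,290:460,::-1],None,fx=3.3,fy=3.3,interpolation=2))
cv2.imwrite('pics/sz.png',cv2.resize(S['img'][160:290,280:430,::-1],None,fx=4,fy=4,interpolation=2))
E
```

```text
T yellow [145.6 174.1] 59 [143 169   6  11] [0.7589 0.3054 0.058 ]
T yellow [384.  277.6] 115 [378 272  13  12] [ 0.5416 -0.2078  0.058 ]
T yellow [365.8 285.3] 50 [363 281   7  11] [ 0.5249 -0.1699  0.058 ]
T yellow [128.7 302.8] 140 [122 296  14  14] [0.4811 0.3168 0.058 ]
T green [153.9 286.9] 139 [143 281  23  13] [0.5147 0.2678 0.058 ]
T green [156.1 312.3] 155 [149 306  15  14] [0.4626 0.2591 0.058 ]
T white [484.6 162.3] 39 [481 156   9  14] [ 0.7986 -0.4296  0.058 ]
T white [199.5 183.2] 230 [191 173  21  20] [0.7403 0.1879 0.058 ]
T white [182.8 321.7] 92 [178 316  12  12] [0.4444 0.2033 0.058 ]
T orange [353.2 309.3] 66 [349 299  10  20] [ 0.475  -0.1439  0.058 ]
[[357, 299], [353, 315], [349, 318]]
((353.4014587402344, 308.64599609375), (3.5883021354675293, 20.59001922607422), 19.98310661315918)
T blue [492.7 159.1] 67 [488 155  10   9] [ 0.8063 -0.4477  0.058 ]
T blue [378.6 240.1] 8879 [320 179 119 126] [ 0.6212 -0.1971  0.058 ]
[[401, 179], [438, 278], [364, 303], [352, 303], [320, 205]]
[401 179] [ 0.753  -0.2446  0.07  ] [ 0.7779 -0.2566  0.    ]
[438 278] [ 0.5408 -0
[... 1488 characters left out ...]
906, 257.0292053222656), (11.539982795715332, 35.742759704589844), 3.5763344764709473)
S blue [352.6 219.5] 7529 [292 170 127 106] [ 0.6085 -0.1768  0.058 ]
[[331, 170], [418, 203], [411, 226], [381, 275], [295, 239], [293, 217]]
[331 170] [ 0.749  -0.2417  0.07  ] [ 0.804  -0.2953  0.    ]
[418 203] [ 0.5394 -0.3141  0.07  ] [ 0.5792 -0.373   0.    ]
[411 226] [ 0.5028 -0.2501  0.07  ] [ 0.5399 -0.3043  0.    ]
[381 275] [ 0.4529 -0.1045  0.07  ] [ 0.4863 -0.1481  0.    ]
[295 239] [ 0.6416 -0.0376  0.07  ] [ 0.6888 -0.0763  0.    ]
[293 217] [ 0.693 -0.076  0.07 ] [ 0.7439 -0.1175  0.    ]
((352.7579345703125, 219.68939208984375), (112.62361145019531, 81.77546691894531), 22.71441078186035)
```

View pics/tz.png

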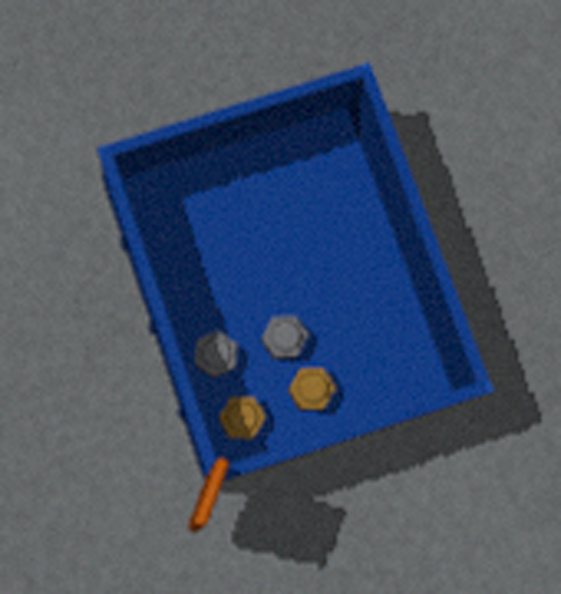

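View pics/sz.png

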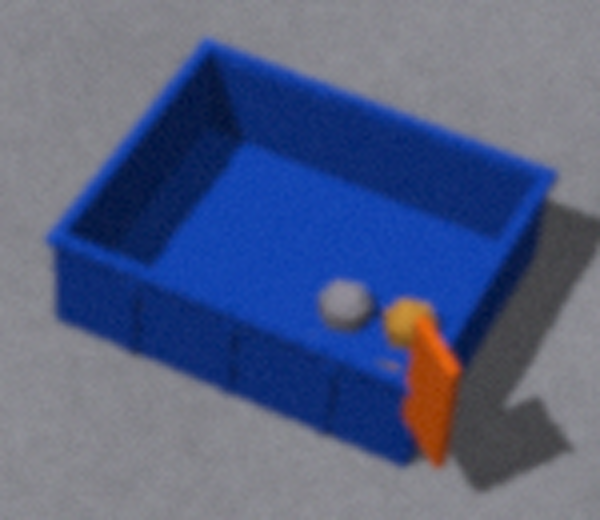

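Request:
{"api": "servo_tool", "payload": {"offset": [[3.2,-4.1,0],[3.2,-4.1,0],[3.2,-4.1,0],[3.2,-4.1,0],[3.2,-4.1,0]], "twist": [[0,0,0],[0,0,0],[0,0,0],[0,0,0],[0,0,0]], "jaw": [0,0,0,0,0]}}

```text
time: 0.72
eef_pos: [0.2571, -0.2756, 0.2364]
tcp_rot: [-3.101, -0.469, -0.0]
ft_force: [0.2, 0.1, 0.7]
gripper_width: 0.0405
```

Request:
{"api": "servo_tool", "payload": {"offset": [[3.2,-4.1,0],[3.2,-4.1,0],[3.2,-4.1,0],[3.2,-4.1,0],[3.2,-4.1,0]], "twist": [[0,0,0],[0,0,0],[0,0,0],[0,0,0],[0,0,0]], "jaw": [0,0,0,0,0]}}

```text
time: 1.35
eef_pos: [0.3506, -0.024, 0.2375]
tcp_rot: [-3.102, -0.464, -0.001]
ft_force: [0.8, -0.1, 0.8]
gripper_width: 0.0003
```

```bash
cat >> h.py <<'E'
def togo(pos,rotm=None):
    from plant import ctrl
    s=ctrl.get_state(); M=R.from_rotvec(s['tcp_rot']).as_matrix()
    print('t',round(s['time'],2),'pos',np.round(s['eef_pos'],4),'F',np.round(s['ft_force'],1),'w',round(s['gripper_width'],4),'q',np.round(s['qpos'],2))
    print('shift cm',(M.T@(np.array(pos)-s['eef_pos'])*100).round(2))
    if rotm is not None: print('twist',R.from_matrix(M.T@rotm).as_rotvec().round(4))
E
python3 -c "
from h import *
togo([.4445,.2026,.075])"
```

```text
t 1.35 pos [ 0.3506 -0.024   0.2375] F [ 0.8 -0.1  0.8] w 0.0003 q [-0.41  0.02  1.77  0.    1.35  0.86]
shift cm [ 15.59 -18.84  16.37]
```

Request:
{"api": "servo_tool", "payload": {"offset": [[3.2,-3.9,1],[3.2,-3.9,2],[3.2,-3.9,2.5],[3.2,-3.9,2.5],[2.6,-3.0,2.5]], "twist": [[0,0,0],[0,0,0],[0,0,0],[0,0,0],[0,0,0]], "jaw": [0,0,0,0,0]}}

```text
time: 1.98
eef_pos: [0.4459, 0.2088, 0.1317]
tcp_rot: [-3.103, -0.468, -0.009]
ft_force: [0.7, -0.6, 0.9]
gripper_width: 0.0005
```

```bash
python3 -c "
from h import *
togo([.4445,.2026,.075])"
```

```text
t 1.98 pos [0.4459 0.2088 0.1317] F [ 0.7 -0.6  0.9] w 0.0005 q [0.2  0.39 1.63 0.   1.12 1.47]
shift cm [-0.35  0.56  5.67]
```

Request:
{"api": "servo_tool", "payload": {"offset": [[-0.3,0.5,2.5],[0,0,2],[0,0,1],[0,0,0],[0,0,0]], "twist": [[0,0,0],[0,0,0],[0,0,0],[0,0,0],[0,0,0]], "jaw": [0,0,0,0,0]}}

```text
time: 2.6
eef_pos: [0.4444, 0.2057, 0.0731]
tcp_rot: [-3.102, -0.475, -0.003]
ft_force: [0.1, 0.6, -0.8]
gripper_width: 0.0002
```

```bash
python3 - <<'E'
from h import *
from plant import ctrl
togo([.4445,.2026,.052])
for n in('top','side'):
    c=ctrl.camera(n); cv2.imwrite(f'pics/{n}1.png',cv2.resize(c['img'][260:450,80:320,::-1],None,fx=3,fy=3))
    print(proj(c,[.4445,.2026,.058]),proj(c,ctrl.get_state()['eef_pos']))
E
```

```text
t 2.6 pos [0.4444 0.2057 0.0731] F [ 0.1  0.6 -0.8] w 0.0002 q [0.19 0.47 1.7  0.   0.96 1.45]
shift cm [-0.09  0.3   2.11]
[183.15102928 321.67294873] [179.56157477 321.28940462]
[265.25049289 371.95223799] [263.42227777 368.83214268]
```

View pics/side1.png

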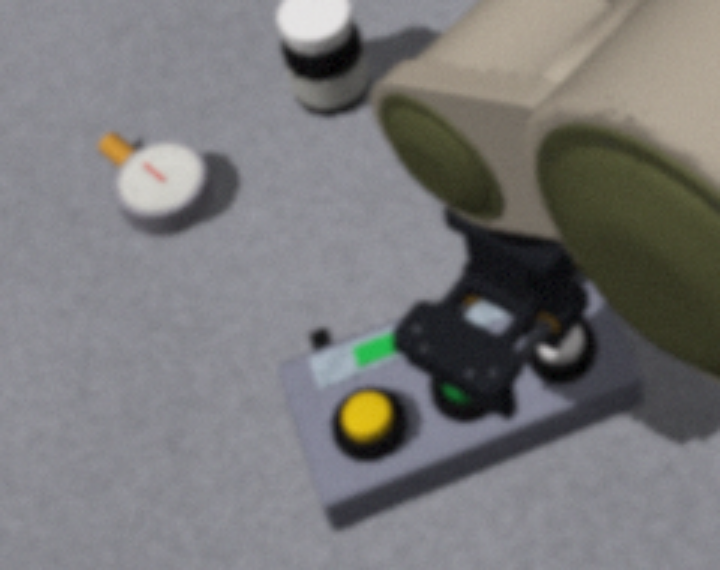

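Request:
{"api": "servo_tool", "payload": {"offset": [[-0.1,0.3,0.5],[0,0,0.7],[0,0,0.4],[0,0,0.3],[0,0,0.2]], "twist": [[0,0,0],[0,0,0],[0,0,0],[0,0,0],[0,0,0]], "jaw": [0,0,0,0,0]}}

```text
time: 3.32
eef_pos: [0.4451, 0.2024, 0.0559]
tcp_rot: [-3.102, -0.475, -0.011]
ft_force: [-10.4, -3.5, 38.2]
gripper_width: 0.0003
```

```bash
python3 - <<'E'
from h import *
togo([.4445,.2026,.0515])
E
```

```text
t 3.33 pos [0.4451 0.2024 0.0559] F [-10.4  -3.5  38.2] w 0.0003 q [0.18 0.5  1.73 0.   0.91 1.45]
shift cm [-0.06 -0.03  0.43]
```

Request:
{"api": "servo_tool", "payload": {"offset": [[0,0,-0.2],[0,0,0],[0,0,0],[0,0,0],[0,0,0]], "twist": [[0,0,0],[0,0,0],[0,0,0],[0,0,0],[0,0,0]], "jaw": [0,0,0,0,0]}}

```text
time: 3.95
eef_pos: [0.4449, 0.2024, 0.0584]
tcp_rot: [-3.103, -0.476, -0.012]
ft_force: [-0.1, -0.6, 3.9]
gripper_width: 0.0003
```

```bash
python3 - <<'E'
from h import *
from plant import ctrl
togo([.4445,.2026,.0515])
for n in('top','side'):
    c=ctrl.camera(n); cv2.imwrite(f'pics/{n}2.png',cv2.resize(c['img'][290:420,130:320,::-1],None,fx=4,fy=4,interpolation=2))
    print(proj(c,[.4445,.2026,.058]),proj(c,ctrl.get_state()['eef_pos']))
E
```

```text
t 3.95 pos [0.4449 0.2024 0.0584] F [-0.1 -0.6  3.9] w 0.0003 q [0.18 0.5  1.72 0.   0.91 1.45]
shift cm [-0.04 -0.03  0.69]
[183.15102928 321.67294873] [183.21952314 321.44982881]
[265.25049289 371.95223799] [265.18075551 371.59705397]
```

View pics/side2.png

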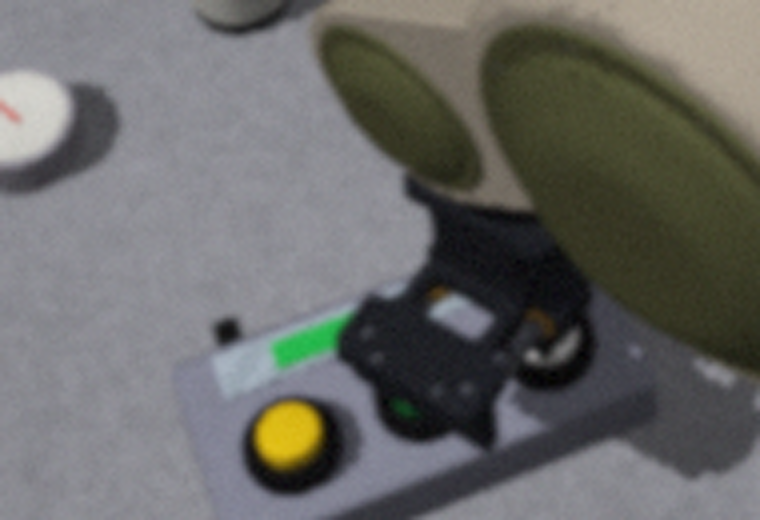

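View pics/top2.png

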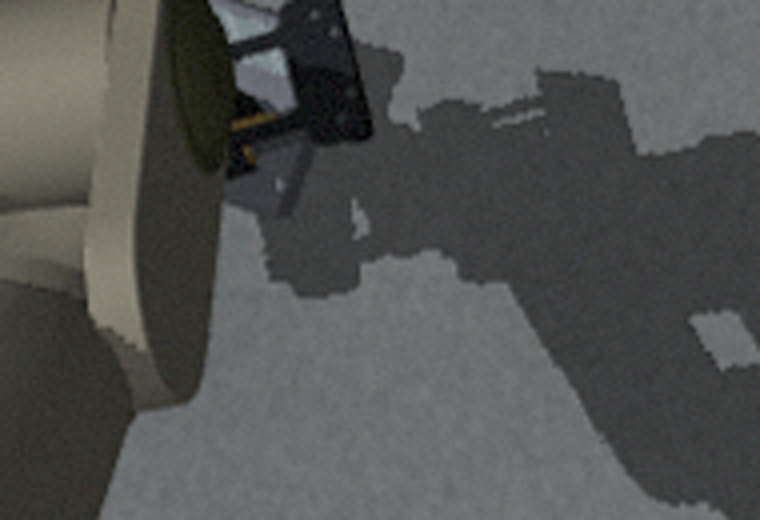

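Request:
{"api": "servo_tool", "payload": {"offset": [[0,0,-0.15],[0,0,0],[0,0,0],[0,0,0],[0,0,0]], "twist": [[0,0,0],[0,0,0],[0,0,0],[0,0,0],[0,0,0]], "jaw": [0,0,0,0,0]}}

```text
time: 4.68
eef_pos: [0.4449, 0.2023, 0.0598]
tcp_rot: [-3.103, -0.476, -0.012]
ft_force: [-0.1, -0.5, 3.4]
gripper_width: 0.0003
```

Request:
{"api": "servo_tool", "payload": {"offset": [[0,0,-0.15],[0,0,0],[0,0,0],[0,0,0],[0,0,0]], "twist": [[0,0,0],[0,0,0],[0,0,0],[0,0,0],[0,0,0]], "jaw": [0,0,0,0,0]}}

```text
time: 5.3
eef_pos: [0.4449, 0.2024, 0.0613]
tcp_rot: [-3.103, -0.476, -0.011]
ft_force: [-0.4, -0.1, 0.8]
gripper_width: 0.0004
```

```bash
python3 - <<'E'
from h import *
togo([.4802,.3163,.070])
E
```

```text
t 5.3 pos [0.4449 0.2024 0.0613] F [-0.4 -0.1  0.8] w 0.0004 q [0.18 0.49 1.72 0.   0.92 1.45]
shift cm [ 6.79 -9.81 -0.8 ]
```

Request:
{"api": "servo_tool", "payload": {"offset": [[0,0,-2.5],[2.8,-4.1,0],[2.8,-4.1,0],[1.3,-1.7,0],[0,0,1]], "twist": [[0,0,0],[0,0,0],[0,0,0],[0,0,0],[0,0,0]], "jaw": [0,0,0,0,0]}}

```text
time: 5.92
eef_pos: [0.4821, 0.3205, 0.0769]
tcp_rot: [-3.102, -0.473, -0.011]
ft_force: [-0.1, -0.3, 0.1]
gripper_width: 0.0007
```

```bash
python3 - <<'E'
from h import *
togo([.4802,.3163,.064])
E
```

```text
t 5.92 pos [0.4821 0.3205 0.0769] F [-0.1 -0.3  0.1] w 0.0007 q [0.38 0.59 1.45 0.   1.1  1.65]
shift cm [-0.31  0.35  1.29]
```

Request:
{"api": "servo_tool", "payload": {"offset": [[-0.3,0.3,0],[0,0,0.7],[0,0,0.4],[0,0,0],[0,0,0]], "twist": [[0,0,0],[0,0,0],[0,0,0],[0,0,0],[0,0,0]], "jaw": [0,0,0,0,0]}}

```text
time: 6.55
eef_pos: [0.4788, 0.3133, 0.0638]
tcp_rot: [-3.104, -0.469, -0.005]
ft_force: [0.2, 0.2, -0.2]
gripper_width: 0.0001
```

```bash
python3 - <<'E'
from h import *
togo([.4802,.3163,.060])
E
```

```text
t 6.55 pos [0.4788 0.3133 0.0638] F [ 0.2  0.2 -0.2] w 0.0001 q [0.37 0.6  1.48 0.   1.06 1.64]
shift cm [ 0.22 -0.24  0.38]
```

Request:
{"api": "servo_tool", "payload": {"offset": [[0.1,-0.2,0],[0,0,0.2],[0,0,0.1],[0,0,0],[0,0,0]], "twist": [[0,0,0],[0,0,0],[0,0,0],[0,0,0],[0,0,0]], "jaw": [0,0,0,0,0]}}

```text
time: 7.18
eef_pos: [0.4794, 0.3158, 0.0613]
tcp_rot: [-3.104, -0.469, -0.007]
ft_force: [-1.5, -0.2, 2.3]
gripper_width: 0.0006
```

Request:
{"api": "servo_tool", "payload": {"offset": [[0,0,0.1],[0,0,0],[0,0,0.1],[0,0,0],[0,0,0]], "twist": [[0,0,0],[0,0,0],[0,0,0],[0,0,0],[0,0,0]], "jaw": [0,0,0,0,0]}}

```text
time: 7.8
eef_pos: [0.4794, 0.3158, 0.0595]
tcp_rot: [-3.104, -0.469, -0.007]
ft_force: [-1.5, -0.5, 3.0]
gripper_width: 0.0004
```

Request:
{"api": "servo_tool", "payload": {"offset": [[0,0,0.1],[0,0,0],[0,0,0],[0,0,0],[0,0,0]], "twist": [[0,0,0],[0,0,0],[0,0,0],[0,0,0],[0,0,0]], "jaw": [0,0,0,0,0]}}

```text
time: 8.43
eef_pos: [0.4794, 0.3158, 0.0586]
tcp_rot: [-3.104, -0.469, -0.008]
ft_force: [-0.8, -1.1, 3.3]
gripper_width: 0.0005
```

Request:
{"api": "servo_tool", "payload": {"offset": [[0,0,0.1],[0,0,0.1],[0,0,0],[0,0,0],[0,0,0]], "twist": [[0,0,0],[0,0,0],[0,0,0],[0,0,0],[0,0,0]], "jaw": [0,0,0,0,0]}}

```text
time: 9.05
eef_pos: [0.4794, 0.3158, 0.0567]
tcp_rot: [-3.104, -0.469, -0.008]
ft_force: [-0.3, -0.1, 4.5]
gripper_width: 0.0003
```

Request:
{"api": "servo_tool", "payload": {"offset": [[0,0,0.1],[0,0,0],[0,0,0],[0,0,0],[0,0,0]], "twist": [[0,0,0],[0,0,0],[0,0,0],[0,0,0],[0,0,0]], "jaw": [0,0,0,0,0]}}

```text
time: 9.68
eef_pos: [0.4794, 0.3158, 0.0565]
tcp_rot: [-3.104, -0.47, -0.009]
ft_force: [-1.0, -0.9, 4.1]
gripper_width: 0.0005
```

Request:
{"api": "servo_tool", "payload": {"offset": [[0,0,0.1],[0,0,0.1],[0,0,0.1],[0,0,0.1],[0,0,0.1]], "twist": [[0,0,0],[0,0,0],[0,0,0],[0,0,0],[0,0,0]], "jaw": [0,0,0,0,0]}}

```text
time: 10.3
eef_pos: [0.4795, 0.3159, 0.0563]
tcp_rot: [-3.104, -0.471, -0.013]
ft_force: [-5.7, -2.4, 14.4]
gripper_width: 0.0005
```

```bash
python3 - <<'E'
from h import *
togo([.4622,.2594,.0625])
E
```

```text
t 10.3 pos [0.4795 0.3159 0.0563] F [-5.7 -2.4 14.4] w 0.0005 q [0.38 0.61 1.48 0.   1.04 1.65]
shift cm [-3.32  4.88 -0.65]
```

Request:
{"api": "servo_tool", "payload": {"offset": [[0,0,-2.5],[-1.6,2.3,0],[-1.4,2.1,0],[0,0,0],[0,0,0]], "twist": [[0,0,0],[0,0,0],[0,0,0],[0,0,0],[0,0,0]], "jaw": [0,0,0,0,0]}}

```text
time: 10.92
eef_pos: [0.4639, 0.2646, 0.0802]
tcp_rot: [-3.103, -0.471, -0.014]
ft_force: [-0.4, -0.3, -1.1]
gripper_width: 0.0002
```

```bash
python3 - <<'E'
from h import *
togo([.4622,.2594,.0625])
E
```

```text
t 10.93 pos [0.4639 0.2646 0.0802] F [-0.4 -0.3 -1.1] w 0.0002 q [0.3  0.52 1.58 0.   1.03 1.56]
shift cm [-0.33  0.45  1.76]
```

Request:
{"api": "servo_tool", "payload": {"offset": [[-0.3,0.4,0.7],[0,0,0.6],[0,0,0.3],[0,0,0.2],[0,0,0.1]], "twist": [[0,0,0],[0,0,0],[0,0,0],[0,0,0],[0,0,0]], "jaw": [0,0,0,0,0]}}

```text
time: 11.55
eef_pos: [0.4625, 0.261, 0.0593]
tcp_rot: [-3.103, -0.473, -0.013]
ft_force: [-1.1, -1.3, 3.8]
gripper_width: 0.0003
```

Request:
{"api": "servo_tool", "payload": {"offset": [[0,0,0.15],[0,0,0.1],[0,0,0.1],[0,0,0.1],[0,0,0.1]], "twist": [[0,0,0],[0,0,0],[0,0,0],[0,0,0],[0,0,0]], "jaw": [0,0,0,0,0]}}

```text
time: 12.18
eef_pos: [0.4625, 0.261, 0.0563]
tcp_rot: [-3.103, -0.474, -0.016]
ft_force: [-5.5, -2.5, 16.4]
gripper_width: 0.0002
```

Request:
{"api": "servo_tool", "payload": {"offset": [[0,0,-3],[0,0,-4],[0,0,-5],[-3,3.5,-3],[-3,4,0]], "twist": [[0,0,0],[0,0,0],[0,0,0],[0,0,0],[0,0,0]], "jaw": [0,0,0,1,1]}}

```text
time: 12.8
eef_pos: [0.4267, 0.1711, 0.2091]
tcp_rot: [-3.101, -0.48, -0.019]
ft_force: [-0.0, 0.6, -0.3]
gripper_width: 0.0183
```

```bash
cat > plan.py <<'E'
from h import *
C=np.array([.617,-.194]);yaw=np.deg2rad(19.0)
def tw(p): 
    c,s=np.cos(yaw),np.sin(yaw); return np.array([C[0]+c*p[0]-s*p[1],C[1]+s*p[0]+c*p[1],p[2]])
LUG=tw([-.12,.098,.102]);LOW=tw([.11,-.09,0])
u=LOW-LUG;u[2]=0;u/=np.linalg.norm(u);n=np.cross([0,0,1],u)
def pose(a,lift=0.004,back=0.):   # a: lean toward robot, rad
    z=np.array([0,0,-1])*np.cos(a)+u*np.sin(a); y=-n; x=np.cross(y,z)
    return LUG+z*.019+np.array([0,0,lift])-z*back,np.c_[x,y,z]
E
python3 - <<'E'
from plan import *
T=load('pics/top0.npz');S=load('pics/side0.npz')
print(LUG,LOW,u)
for nm,p in dict(c1=(.11,-.09,.07),c2=(-.11,-.09,.07),c3=(.11,.09,.07),c4=(-.11,.09,.07),lowL=(.11,.09,0),lugTin=(-.12+.021*.774,.098-.021*.633,.12),lugTout=(-.12-.021*.774,.098+.021*.633,.12)).items():
    print(nm,proj(T,tw(p)).round(1),proj(S,tw(p)).round(1))
for C_,nm in((T,'top'),(S,'side')):
    m=cv2.inRange(cv2.cvtColor(C_['img'],cv2.COLOR_RGB2HSV),(3,150,80),(14,255,255))
    print(nm,[ (b[0],b[1],b[2]) for b in blobs(m>0)])
    print(proj(C_,LUG))
for a in(0,15): 
  P,M=pose(np.deg2rad(a),back=.06);togo(P,M)
E
```

```text
[ 0.47163209 -0.14040736  0.102     ] [ 0.75030818 -0.24328417  0.        ] [ 0.93811722 -0.34631789  0.        ]
c1 [400.4 180.2] [331.1 169.4]
c2 [436.9 277.3] [417.3 202.1]
c3 [320.3 205.3] [292.4 218. ]
c4 [354.  304.6] [383.8 256. ]
lowL [320.2 214.1] [293.1 239. ]
lugTin [357.4 298.4] [384.3 237.3]
lugTout [349.8 318.9] [393.6 252.2]
top [(array([353. , 309.2]), np.int32(98), array([347, 299,  12,  21], dtype=int32))]
[352.99645771 309.3124319 ]
side [(array([387.5, 256.8]), np.int32(332), array([381, 238,  14,  38], dtype=int32))]
[388.05054742 250.46648072]
t 12.8 pos [0.4267 0.1711 0.2091] F [-0.   0.6 -0.3] w 0.0183 q [0.12 0.24 1.59 0.   1.29 1.38]
shift cm [-5.2  31.06  6.1 ]
twist [-0.0054 -0.0114  0.6604]
t 12.8 pos [0.4267 0.1711 0.2091] F [-0.   0.6 -0.3] w 0.0183 q [0.12 0.24 1.59 0.   1.29 1.38]
shift cm [-6.04 30.41  6.23]
twist [-0.0917  0.2408  0.6557]
```

Request:
{"api": "servo_tool", "payload": {"offset": [[-1.2,5.4,0],[-1.2,5.4,0],[-1.2,5.4,0],[-1.2,5.4,0],[0,0,0]], "twist": [[0,0,0],[0,0,0],[0,0,0],[0,0,0.13],[0,0,0.15]], "jaw": [1,1,1,1,1]}}

```text
time: 13.42
eef_pos: [0.4462, -0.058, 0.2084]
tcp_rot: [-3.136, -0.027, -0.025]
ft_force: [0.2, 0.1, 0.9]
gripper_width: 0.0681
```

```bash
python3 - <<'E'
from plan import *
P,M=pose(np.deg2rad(15),back=.06);togo(P,M)
E
```

```text
t 13.43 pos [ 0.4462 -0.058   0.2084] F [0.2 0.1 0.9] w 0.0681 q [-0.4   0.23  1.62  0.01  1.28  1.15]
shift cm [1.32 7.93 6.26]
twist [-0.0564  0.2437  0.3674]
```

Request:
{"api": "servo_tool", "payload": {"offset": [[0.7,3.9,1],[0.6,3.9,1],[0,0,0],[0,0,0],[0,0,0]], "twist": [[0,0,0],[0,0,0],[-0.02,0.08,0.12],[-0.02,0.08,0.12],[-0.02,0.08,0.12]], "jaw": [1,1,1,1,1]}}

```text
time: 14.05
eef_pos: [0.4625, -0.1403, 0.1864]
tcp_rot: [3.014, -0.553, 0.405]
ft_force: [1.0, 0.8, -0.0]
gripper_width: 0.0882
```

```bash
python3 - <<'E'
from plan import *
P,M=pose(np.deg2rad(15),back=.05);togo(P,M)
E
```

```text
t 14.05 pos [ 0.4625 -0.1403  0.1864] F [ 1.   0.8 -0. ] w 0.0882 q [-0.57  0.21  1.74  0.06  0.92  1.33]
shift cm [-1.28 -0.32  4.88]
twist [ 0.0046 -0.0058 -0.0083]
```

Request:
{"api": "servo_tool", "payload": {"offset": [[-1.2,-0.3,1.5],[0,0,2],[0,0,1],[0,0,0],[0,0,0]], "twist": [[0,0,0],[0,0,0],[0,0,0],[0,0,0],[0,0,0]], "jaw": [1,1,1,1,1]}}

```text
time: 14.68
eef_pos: [0.4639, -0.1374, 0.139]
tcp_rot: [3.013, -0.555, 0.41]
ft_force: [0.2, 0.3, -0.7]
gripper_width: 0.0878
```

```bash
python3 - <<'E'
from plan import *
P,M=pose(np.deg2rad(15));togo(P,M)
E
```

```text
t 14.68 pos [ 0.4639 -0.1374  0.139 ] F [ 0.2  0.3 -0.7] w 0.0878 q [-0.56  0.28  1.82  0.07  0.78  1.33]
shift cm [-0.1  -0.01  5.31]
twist [ 0.0045 -0.0089 -0.0104]
```

Request:
{"api": "servo_tool", "payload": {"offset": [[-0.1,0,2],[0,0,1.8],[0,0,1],[0,0,0.3],[0,0,0]], "twist": [[0,0,0],[0,0,0],[0,0,0],[0,0,0],[0,0,0]], "jaw": [1,1,1,1,1]}}

```text
time: 15.3
eef_pos: [0.4775, -0.1429, 0.0913]
tcp_rot: [3.01, -0.554, 0.418]
ft_force: [0.7, -0.0, -0.1]
gripper_width: 0.0879
```

```bash
python3 - <<'E'
from plan import *
from plant import ctrl
P,M=pose(np.deg2rad(15));togo(P,M)
for n in('top','side'):
    c=ctrl.camera(n); cv2.imwrite(f'pics/{n}3.png',cv2.resize(c['img'][160:360,270:470,::-1],None,fx=3,fy=3,interpolation=2))
E
```

```text
t 15.3 pos [ 0.4775 -0.1429  0.0913] F [ 0.7 -0.  -0.1] w 0.0879 q [-0.55  0.38  1.85  0.08  0.64  1.32]
shift cm [-0.24 -0.03  0.31]
twist [ 0.0055 -0.0149 -0.01  ]
```

View pics/side3.png

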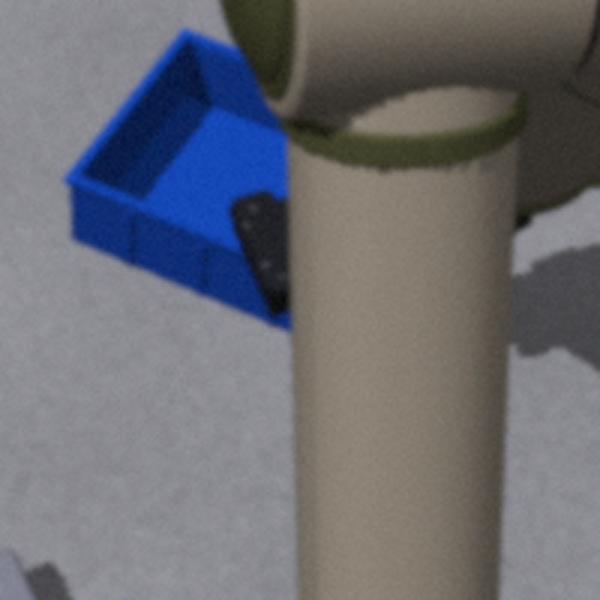

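View pics/top3.png

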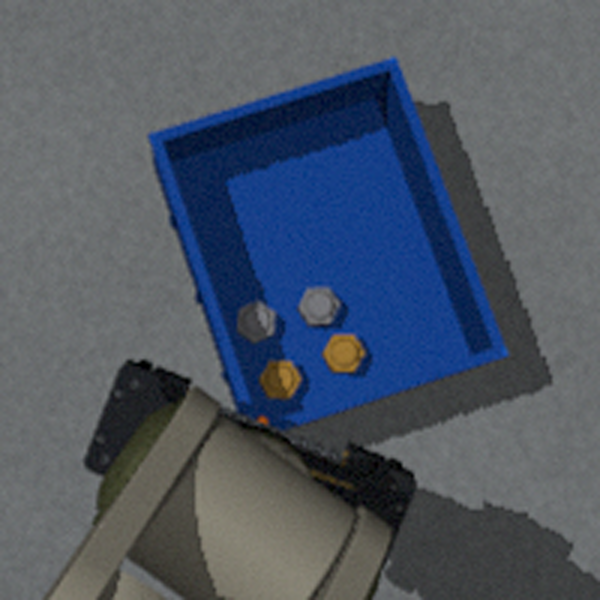

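Request:
{"api": "servo_tool", "payload": {"offset": [[-0.2,0,0.3],[0,0,0],[0,0,0],[0,0,0],[0,0,0]], "twist": [[0,0,0],[0,0,0],[0,0,0],[0,0,0],[0,0,0]], "jaw": [1,1,0.5,0.2,0], "squeeze": 55}}

```text
time: 16.02
eef_pos: [0.4765, -0.1426, 0.0886]
tcp_rot: [3.009, -0.554, 0.421]
ft_force: [-0.2, 0.8, 0.3]
gripper_width: 0.0601
```

Request:
{"api": "servo_tool", "payload": {"offset": [[0,0,0],[0,0,0],[0,0,0],[0,0,0],[0,0,0]], "twist": [[0,0,0],[0,0,0],[0,0,0],[0,0,0],[0,0,0]], "jaw": [0,0,0,0,0]}}

```text
time: 16.65
eef_pos: [0.4766, -0.1426, 0.0886]
tcp_rot: [3.009, -0.554, 0.421]
ft_force: [-1.0, -0.2, 0.5]
gripper_width: 0.0101
```

```bash
python3 - <<'E'
from plan import *
from plant import ctrl
P,M=pose(np.deg2rad(15));togo(P,M)
s=ctrl.get_state();Rm=R.from_rotvec(s['tcp_rot']).as_matrix()
p=Rm.T@(LOW-s['eef_pos']);print('pivot in tool',p)
print('n in tool',Rm.T@n)
for d in(2,3,4):
    r=R.from_rotvec(Rm.T@n*np.deg2rad(d)); print(d,((p-r.apply(p))*100).round(3),r.as_rotvec().round(4))
np.savez('g.npz',R0=Rm,p0=s['eef_pos'])
c=ctrl.camera('top');np.savez('pics/top4.npz',**c);cv2.imwrite('pics/top4.png',cv2.resize(c['img'][160:360,270:470,::-1],None,fx=3,fy=3,interpolation=2))
E
```

```text
t 16.65 pos [ 0.4766 -0.1426  0.0886] F [-1.  -0.2  0.5] w 0.0101 q [-0.55  0.39  1.86  0.08  0.63  1.32]
shift cm [-0.07 -0.03  0.08]
twist [ 0.0058 -0.0167 -0.0098]
pivot in tool [ 0.25607294 -0.00381275  0.16536158]
n in tool [-0.0097927  -0.99993483 -0.00586788]
2 [ 0.593 -0.001 -0.884] [-0.0003 -0.0349 -0.0002]
3 [ 9.010e-01 -1.000e-03 -1.318e+00] [-0.0005 -0.0524 -0.0003]
4 [ 1.216 -0.002 -1.746] [-0.0007 -0.0698 -0.0004]
```

View pics/top4.png

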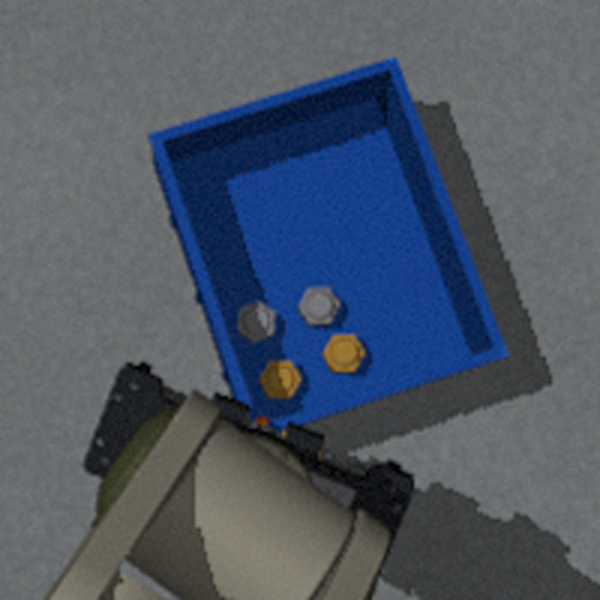

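Request:
{"api": "servo_tool", "payload": {"offset": [[0,0,0],[0,0,0],[0.6,0,-0.9],[0.6,0,-0.9],[0.6,0,-0.9]], "twist": [[0,0,0],[0,0,0],[0,-0.035,0],[0,-0.035,0],[0,-0.035,0]], "jaw": [0,0,0,0,0]}}

```text
time: 17.32
eef_pos: [0.4856, -0.1454, 0.1182]
tcp_rot: [3.048, -0.561, 0.252]
ft_force: [0.8, -0.2, -3.0]
gripper_width: 0.0075
```

```bash
cat > tilt.py <<'E'
from plan import *
from plant import ctrl
import sys
g=np.load('g.npz')
def tilt(target,name):
    s=ctrl.get_state();Rm=R.from_rotvec(s['tcp_rot']).as_matrix()
    rel=R.from_matrix(Rm@g['R0'].T).as_rotvec()
    print('t',round(s['time'],2),'tilt deg',np.rad2deg(rel@n).round(2),'other',np.rad2deg(rel-n*(rel@n)).round(2),'F',s['ft_force'].round(1),'tau',s['torque'].round(2),'w',round(s['gripper_width'],4),'q',s['qpos'].round(2))
    lowT=g['R0'].T@(LOW-g['p0'])
    print('low now',(s['eef_pos']+Rm@lowT).round(4),'want',LOW.round(4))
    r=R.from_rotvec(n*np.deg2rad(target)); Rt=r.as_matrix()@g['R0']; pt=LOW+r.apply(g['p0']-LOW)
    print('shift',(Rm.T@(pt-s['eef_pos'])*100).round(2),'twist',R.from_matrix(Rm.T@Rt).as_rotvec().round(4))
    c=ctrl.camera('top');cv2.imwrite(f'pics/{name}.png',cv2.resize(c['img'][140:340,270:470,::-1],None,fx=3,fy=3,interpolation=2));np.savez(f'pics/{name}.npz',**c)
tilt(float(sys.argv[1]),sys.argv[2])
E
python3 tilt.py 12 top5
```

```text
t 17.32 tilt deg 6.47 other [ 0.12 -0.04 -0.  ] F [ 0.8 -0.2 -3. ] tau [ 0.08 -0.29  0.19] w 0.0075 q [-0.54  0.38  1.72  0.03  0.88  1.38]
low now [ 0.7483 -0.2418 -0.0027] want [ 0.7503 -0.2433  0.    ]
shift [ 1.99  0.04 -2.62] twist [-0.0031 -0.0965 -0.001 ]
```

View pics/top5.png

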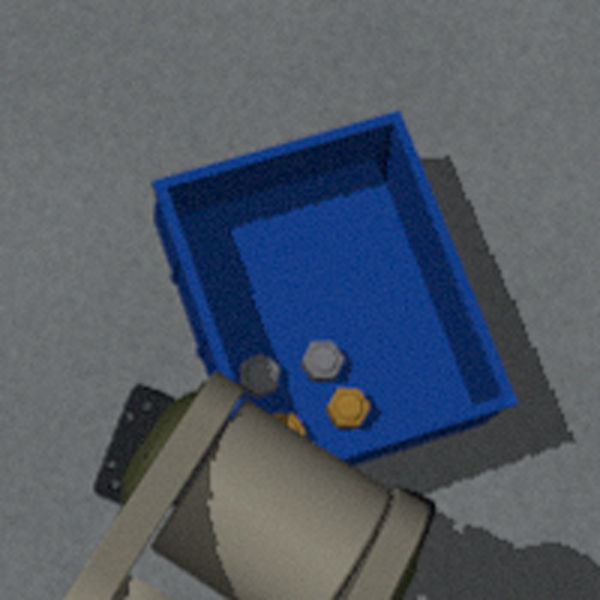

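Request:
{"api": "servo_tool", "payload": {"offset": [[0.65,0,-0.9],[0.65,0,-0.9],[0.65,0,-0.9],[0.65,0,-0.9],[0.65,0,-0.9]], "twist": [[-0.001,-0.033,0],[-0.001,-0.033,0],[-0.001,-0.033,0],[-0.001,-0.033,0],[0,-0.033,0]], "jaw": [0,0,0,0,0]}}

```text
time: 18.0
eef_pos: [0.5104, -0.1541, 0.165]
tcp_rot: [3.087, -0.57, -0.017]
ft_force: [-1.0, 0.7, -2.0]
gripper_width: 0.0074
```

```bash
python3 tilt.py 27 top6
```

```text
t 18.0 tilt deg 16.55 other [ 0.11 -0.04 -0.08] F [-1.   0.7 -2. ] tau [ 0.15 -0.01  0.04] w 0.0074 q [-0.51  0.42  1.46 -0.01  1.27  1.42]
low now [ 0.7491 -0.242  -0.003 ] want [ 0.7503 -0.2433  0.    ]
shift [ 3.58  0.07 -4.67] twist [-0.0038 -0.1823 -0.0026]
```

View pics/top6.png

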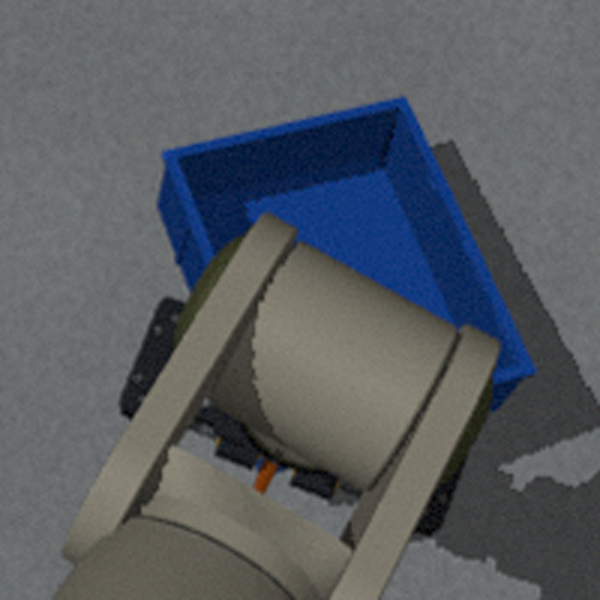

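Request:
{"api": "servo_tool", "payload": {"offset": [[0.68,0,-0.9],[0.68,0,-0.9],[0.68,0,-0.9],[0.68,0,-0.9],[0.68,0,-0.9]], "twist": [[-0.001,-0.033,0],[-0.001,-0.033,0],[-0.001,-0.033,0],[-0.001,-0.033,0],[0,-0.033,0]], "jaw": [0,0,0,0,0]}}

```text
time: 18.68
eef_pos: [0.5451, -0.167, 0.2057]
tcp_rot: [-3.051, 0.564, 0.279]
ft_force: [-3.0, 1.8, 2.0]
gripper_width: 0.0077
```

```bash
python3 tilt.py 35 top7
```

```text
t 18.68 tilt deg 26.32 other [ 0.06 -0.02 -0.14] F [-3.   1.8  2. ] tau [0.18 0.1  0.01] w 0.0077 q [-0.49  0.52  1.17 -0.03  1.63  1.45]
low now [ 0.7535 -0.244  -0.0031] want [ 0.7503 -0.2433  0.    ]
shift [ 2.42  0.08 -3.92] twist [-0.0027 -0.1514 -0.0033]
```

Request:
{"api": "servo_tool", "payload": {"offset": [[0.5,0,-0.85],[0.5,0,-0.85],[0.5,0,-0.85],[0.5,0,-0.85],[0,0,0]], "twist": [[-0.001,-0.033,0],[-0.001,-0.033,0],[-0.001,-0.033,0],[0,-0.033,0],[0,0,0]], "jaw": [0,0,0,0,0]}}

```text
time: 19.35
eef_pos: [0.572, -0.1772, 0.2318]
tcp_rot: [-3.007, 0.555, 0.473]
ft_force: [-1.3, 0.7, 0.7]
gripper_width: 0.0077
```

```bash
python3 tilt.py 35 top8; python3 - <<'E'
from h import *
from plant import ctrl
c=ctrl.camera('side');np.savez('pics/side8.npz',**c);cv2.imwrite('pics/side8.png',cv2.resize(c['img'][120:320,240:460,::-1],None,fx=3,fy=3,interpolation=2))
E
```

```text
t 19.35 tilt deg 33.73 other [ 0.03 -0.01 -0.16] F [-1.3  0.7  0.7] tau [-0.03 -0.19 -0.03] w 0.0077 q [-0.48  0.62  0.93 -0.05  1.89  1.45]
low now [ 0.7533 -0.2444 -0.0038] want [ 0.7503 -0.2433  0.    ]
shift [-0.05  0.06 -0.83] twist [-0.0008 -0.0221 -0.0028]
```

View pics/top8.png

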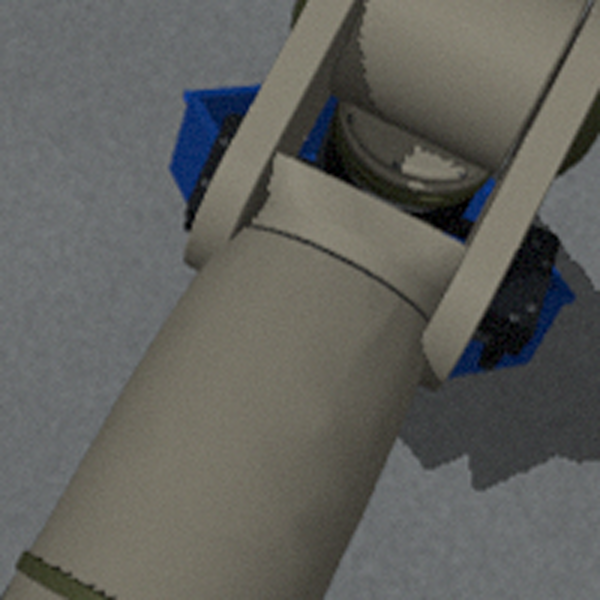

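View pics/side8.png

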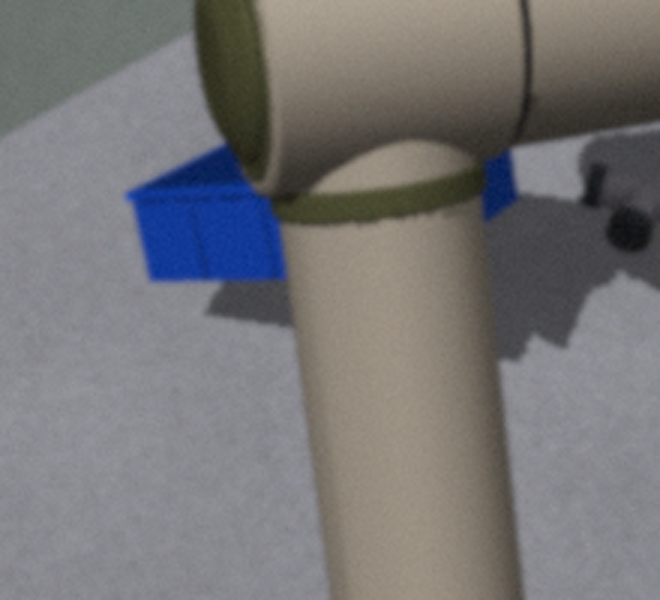

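```bash
python3 - <<'E'
from plan import *
from plant import ctrl
g=np.load('g.npz');T=load('pics/top8.npz');S=load('pics/side8.npz')
A=two(T,(331.7,170.7),S,(282.3,184.3));B=two(T,(327.3,195),S,(290,213.3));print(A,B)
s=ctrl.get_state();Rm=R.from_rotvec(s['tcp_rot']).as_matrix()
Rel=Rm@g['R0'].T
for nm,p in dict(rimDpos=(.11,.09,.07),botD=(.11,.09,0),rimN=(-.11,-.09,.07),botN=(-.11,-.09,0)).items():
    q=s['eef_pos']+Rel@(tw(p)-g['p0']); print(nm,q.round(4),proj(T,q).round(1),proj(S,q).round(1))
    for a in (30,33,35):
        q=LOW+R.from_rotvec(n*np.deg2rad(a)).apply(tw(p)-LOW); print('  piv',a,q.round(4),proj(T,q).round(1),proj(S,q).round(1))
E
```

```text
(array([ 0.75182604, -0.09570906,  0.1143247 ]), np.float64(0.001717264160907136)) (array([ 0.71944491, -0.0882532 ,  0.05269395]), np.float64(0.0016681999222567974))
rimDpos [ 0.7493 -0.0941  0.1176] [331.2 171.6] [282.1 184. ]
  piv 30 [ 0.7389 -0.0905  0.1176] [329.3 176.5] [283.9 187.3]
  piv 33 [ 0.7447 -0.0927  0.1208] [330.5 173.2] [282.8 184.4]
  piv 35 [ 0.7487 -0.0941  0.1227] [331.3 171.1] [282.2 182.5]
botD [ 0.7129 -0.0806  0.0593] [324.  197.3] [288.8 214.4]
  piv 30 [ 0.706  -0.0784  0.057 ] [322.9 200.7] [290.1 217.3]
  piv 33 [ 0.7089 -0.0795  0.062 ] [323.4 198.6] [289.6 214.8]
  piv 35 [ 0.711  -0.0802  0.0653] [323.8 197.2] [289.2 213.1]
rimN [ 0.6082 -0.3388  0.149 ] [458.1 237.8] [407.1 156.2]
  piv 30 [ 0.5965 -0.3349  0.1458] [455.8 244. ] [409.6 160.7]
  piv 33 [ 0.6038 -0.3376  0.1515] [457.9 239.7] [408.3 156.6]
  piv 35 [ 0.6089 -0.3395  0.155 ] [459.3 236.7] [407.4 153.8]
botN [ 0.5717 -0.3253  0.0907] [444.  261.5] [411.8 186.5]
  piv 30 [ 0.5637 -0.3228  0.0852] [442.2 265.9] [413.4 190.7]
  piv 33 [ 0.5681 -0.3244  0.0928] [443.9 263.1] [412.9 186.9]
  piv 35 [ 0.5712 -0.3256  0.0977] [445.1 261.2] [412.5 184.4]
```

Request:
{"api": "servo_tool", "payload": {"offset": [[0.1,0,-0.5],[0.1,0,-0.4],[0,0,0],[0,0,0],[0,0,0]], "twist": [[0,-0.02,0],[0,-0.015,0],[0,0,0],[0,0,0],[0,0,0]], "jaw": [0,0,0,0,0]}}

```text
time: 20.08
eef_pos: [0.576, -0.1786, 0.2395]
tcp_rot: [-2.992, 0.553, 0.526]
ft_force: [-0.7, -0.1, -2.4]
gripper_width: 0.0078
```

```bash
python3 tilt.py 24 top9
```

```text
t 20.07 tilt deg 35.8 other [ 0.06 -0.02 -0.17] F [-0.7 -0.1 -2.4] tau [-0.13 -0.53 -0.01] w 0.0078 q [-0.48  0.64  0.88 -0.05  1.96  1.45]
low now [ 0.7492 -0.2428 -0.003 ] want [ 0.7503 -0.2433  0.    ]
shift [-2.83  0.07  5.26] twist [ 0.0012  0.206  -0.0017]
```

View pics/top7.png

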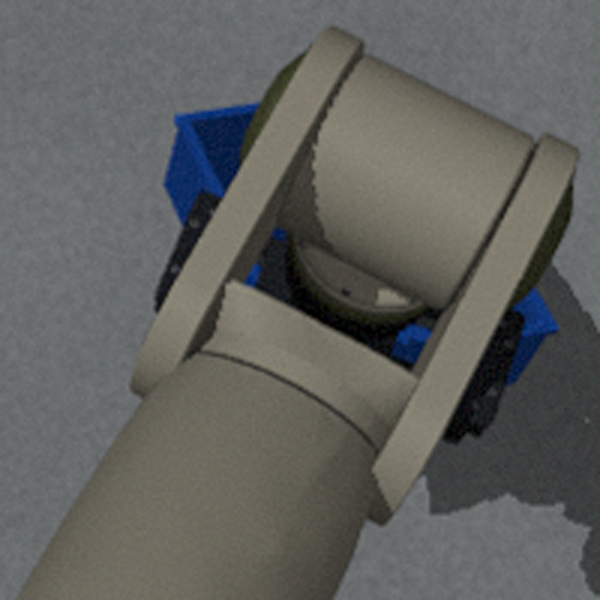

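Request:
{"api": "servo_tool", "payload": {"offset": [[0,0,0],[-0.5,0,0.9],[-0.5,0,0.9],[-0.5,0,0.9],[-0.55,0,0.9]], "twist": [[0,0,0],[0,0.033,0],[0,0.033,0],[0,0.033,0],[0,0.033,0]], "jaw": [0,0,0,0,0]}}

```text
time: 20.75
eef_pos: [0.547, -0.1678, 0.2112]
tcp_rot: [-3.044, 0.562, 0.323]
ft_force: [1.7, -0.1, -3.0]
gripper_width: 0.0075
```

```bash
python3 tilt.py 17 top10
```

```text
t 20.75 tilt deg 27.98 other [-0.04  0.02 -0.13] F [ 1.7 -0.1 -3. ] tau [-0.23 -0.73 -0.01] w 0.0075 q [-0.49  0.54  1.13 -0.03  1.68  1.45]
low now [ 0.7495 -0.243  -0.0039] want [ 0.7503 -0.2433  0.    ]
shift [-2.68  0.07  4.78] twist [ 0.0029  0.1915 -0.0009]
```

Request:
{"api": "servo_tool", "payload": {"offset": [[-0.55,0,0.9],[-0.55,0,0.9],[-0.55,0,0.9],[-0.55,0,0.9],[-0.5,0,0.8]], "twist": [[0,0.035,0],[0,0.035,0],[0,0.035,0],[0,0.035,0],[0,0.035,0]], "jaw": [0,0,0,0,0]}}

```text
time: 21.42
eef_pos: [0.5152, -0.1561, 0.171]
tcp_rot: [3.086, -0.568, -0.049]
ft_force: [1.7, -0.8, -3.3]
gripper_width: 0.0075
```

```bash
python3 tilt.py 27 top11
```

```text
t 21.43 tilt deg 17.69 other [-0.16  0.06 -0.06] F [ 1.7 -0.8 -3.3] tau [-0.11 -0.39 -0.02] w 0.0075 q [-0.51  0.43  1.42 -0.01  1.32  1.43]
low now [ 0.7505 -0.2433 -0.0021] want [ 0.7503 -0.2433  0.    ]
shift [ 2.99  0.07 -4.13] twist [ 0.0014 -0.1625 -0.002 ]
```

View pics/top11.png

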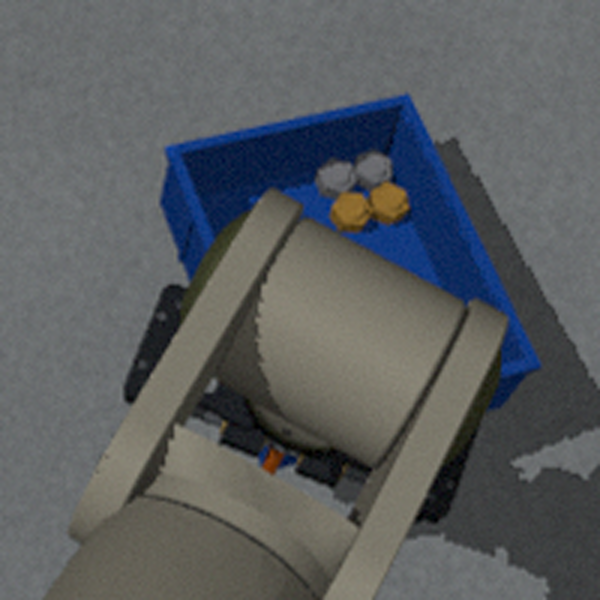

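All four caps are packed 2×2 in the low corner, at crop pixels (375,168), (337,178), (390,203) and (352,212). I'll raise the tote to 35° again.

Request:
{"api": "servo_tool", "payload": {"offset": [[0.62,0,-0.9],[0.62,0,-0.9],[0.62,0,-0.9],[0.6,0,-0.9],[0.6,0,-0.9]], "twist": [[0,-0.034,0],[0,-0.034,0],[0,-0.034,0],[0,-0.034,0],[0,-0.034,0]], "jaw": [0,0,0,0,0]}}

```text
time: 22.1
eef_pos: [0.5471, -0.1677, 0.2142]
tcp_rot: [-3.043, 0.562, 0.33]
ft_force: [1.2, 1.0, -3.2]
gripper_width: 0.0075
```

```bash
python3 tilt.py 35.5 top12
```

```text
t 22.1 tilt deg 28.24 other [-0.04  0.01 -0.15] F [ 1.2  1.  -3.2] tau [-0.15 -0.48 -0.  ] w 0.0075 q [-0.49  0.54  1.12 -0.04  1.69  1.45]
low now [ 0.7487 -0.2426 -0.0019] want [ 0.7503 -0.2433  0.    ]
shift [ 2.43  0.08 -3.32] twist [-0.0007 -0.1267 -0.0034]
```

Request:
{"api": "servo_tool", "payload": {"offset": [[0.5,0,-0.72],[0.5,0,-0.72],[0.5,0,-0.72],[0.5,0,-0.7],[0,0,0]], "twist": [[0,-0.03,0],[0,-0.03,0],[0,-0.03,0],[0,-0.028,0],[0,0,0]], "jaw": [0,0,0,0,0]}}

```text
time: 22.78
eef_pos: [0.5734, -0.1776, 0.2383]
tcp_rot: [-2.995, 0.555, 0.516]
ft_force: [-1.5, -0.7, -0.9]
gripper_width: 0.0076
```

Request:
{"api": "servo_tool", "payload": {"offset": [[0,0,0],[0,0,0],[0,0,0],[0,0,0],[0,0,0]], "twist": [[0,0,0],[0,0,0],[0,0,0],[0,0,0],[0,0,0]], "jaw": [0,0,0,0,0]}}

```text
time: 23.4
eef_pos: [0.5729, -0.1773, 0.238]
tcp_rot: [-2.996, 0.555, 0.514]
ft_force: [-0.4, -0.2, -1.9]
gripper_width: 0.0074
```

```bash
python3 tilt.py 35 top13; python3 - <<'E'
from h import *
from plant import ctrl
c=ctrl.camera('side');np.savez('pics/side13.npz',**c);cv2.imwrite('pics/side13.png',c['img'][:,:,::-1])
c=ctrl.camera('top');cv2.imwrite('pics/top13f.png',c['img'][:,:,::-1])
E
```

```text
t 23.4 tilt deg 35.33 other [ 0.03 -0.01 -0.22] F [-0.4 -0.2 -1.9] tau [-0.13 -0.52  0.03] w 0.0074 q [-0.48  0.63  0.9  -0.05  1.94  1.45]
low now [ 0.7479 -0.2425 -0.0029] want [ 0.7503 -0.2433  0.    ]
shift [ 0.05  0.08 -0.21] twist [-0.0007  0.0058 -0.0037]
```

View pics/side13.png

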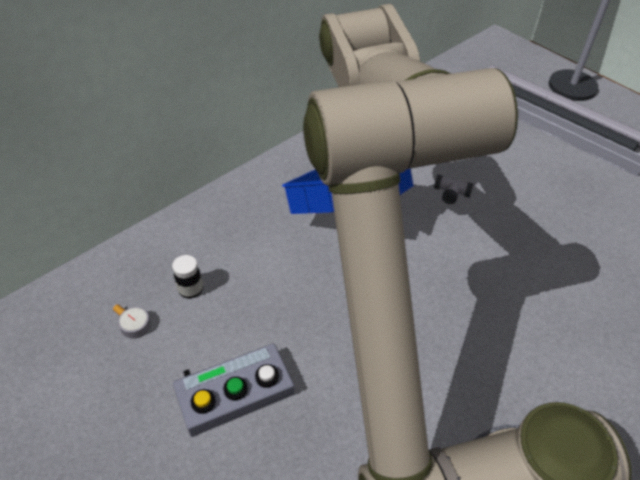

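View pics/top13f.png

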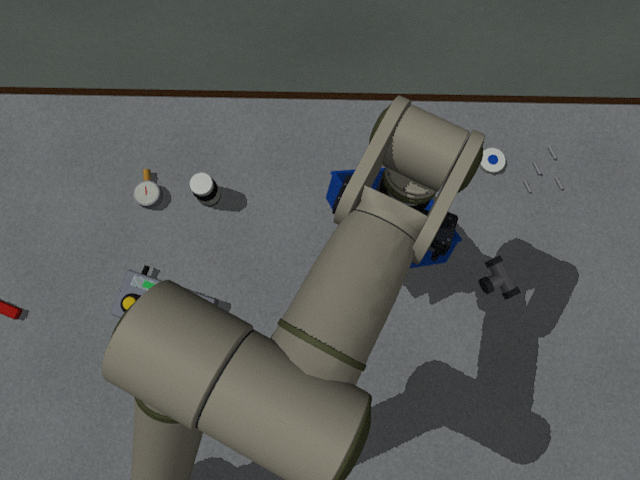

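View pics/top13.png

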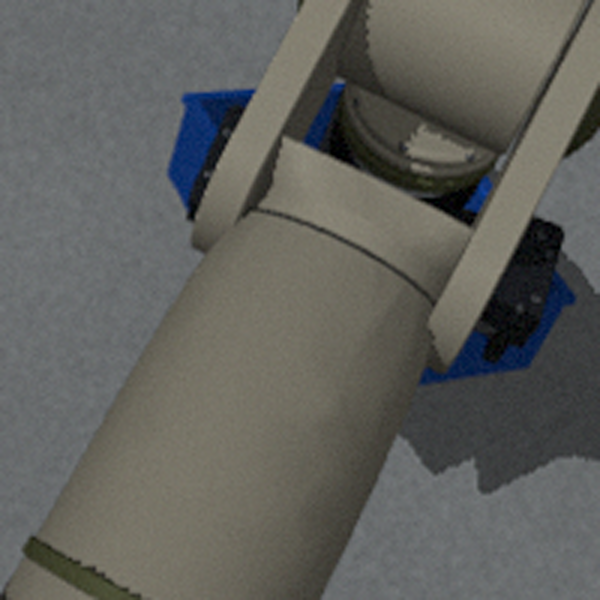

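```bash
python3 -c "
from plant import ctrl
print(ctrl.hand_in()); s=ctrl.get_state(); print(s['time'],s['eef_pos'],s['ft_force'],s['gripper_width'])"
```

```text
the job is handed in; nothing more can be done
None
the job is handed in; nothing more can be done
```

The job is handed in at about 23.5 s on the robot's clock. White, yellow and green were pressed in that order, and the tote is still held tilted at about 35° with all four caps in the low corner.

- **Keys:** Yellow and green were pressed to a hard stop, at 14 N and 16 N. I pressed white too hard, reading 38 N at the fingertips, and the force may have been higher between readings. It stopped at the same height as the other two, so I take it as fully down. Contact came about 4 mm higher than the stated fingertip position on yellow and green as well, so I worked to force rather than height.
- **Tote:** It is gripped by the lug, and the tool has turned 35.3° since the grasp. At an earlier stop reading 33.7°, the tote corners seen in both cameras gave about 33–34°.
- **Low corner:** It works out about 3 mm below the bench if the grip were perfectly rigid. That is within calibration error and slight give in the grip. The 2–3 N carried by the gripper fits the corner resting on the bench.
- **Caps:** The arm hides the inside of the tote at full tilt. I lowered it to about 18° and saw all four packed 2×2 in the low corner, then raised it again. I could not see them directly in the final pose. None were spilled in the last pictures.
- **Jar, tee and gauge:** They look unmoved in the final pictures.

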